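# Set the sliding stop of the radio holder

## Robot

A 6-joint arm with a two-finger parallel gripper is mounted at the origin on the work surface. World frame = base frame: x ahead of the robot, y to its left, z up, the work surface at z = 0. Lengths are in m, angles in rad, forces in N, time in s.
With the tool pointing down it reaches from about 0.3 to 0.775 m from the base axis. Payload 14.6 kg.
Tool frame: the origin (TCP) lies at the very end of the fingers, on their centre line; the grasp point (between the pads) lies 19 mm behind it (grip_depth is the distance from the TCP to the grasp point, in m); z points along the fingers, y is the line along which they close (so a half turn about z gives the same grasp; the last joint's range is limited). The gripper opens to 85 mm and grips with 20 to 120 N. Pads are 22 mm wide; open, the fingers measure 114 mm over their backs; the gripper's body (76 mm by 85 mm) begins 54 mm behind the grasp point. The pads swing forward as they close: fully open they stand 13 mm farther back than shut.
Start: joints at [-0.067, 0.3, 1.521, -0, 1.321, -0.067], TCP at [0.55, -0, 0.231] pointing down, gripper open.
Joint ranges: [-3.03, 3.03], [-0.79, 2.21], [0.23, 2.52], [-1.04, 4.18], [0, 3.07], [-2.55, 2.55]. Speed limits (rad/s): [2.22, 2.22, 2.57, 3.14, 3.14, 3.14].

## Interface

Orientations are given as a unit quaternion [x, y, z, w].
In Python, from bench import * gives the robot as it stands. The module is installed in compiled form; this text tells all that it offers. Calls block until the motion is done:
- reach(position, orientation): joint-space move of the TCP to a pose.
- move_l(position, attitude=None, speed=0.15): straight line of the TCP; attitude=None keeps the orientation; speed is the mean speed in m/s.
- set_joints(angles): joint-space move.
- gripper_to(opening, strength=None): opening from 0.0 (shut) to 1.0 (fully open); strength is the grip in N (None keeps the last); returns when the fingers have stopped.
- hold(seconds).
- solve_ik(position, orientation): joint angles nearest the present ones, or None.
- read_state(): the state.
- grab_frame(name): name is "scene" or "side" or "wrist"; returns the picture (400x640x3 uint8, blue, green, red); there is no depth.
- camera_info(name): a dict with "vfov" (degrees; the focal length in pixels is half the picture's height over the tangent of half this angle, whatever the lens; pixels are square), "cx", "cy" (the principal point, pixels), "dist_coeffs" ([k1, k2, p1, p2, k3] as OpenCV has them; the pictures are not rectified), "rvec" (rotation vector, rad) and "tvec" (3), from world to camera coordinates, as OpenCV has them; the wrist camera has in their place "mount" (4x4, takes a point from camera to tool coordinates, whose origin is the TCP and whose axes are the flange's). Camera axes: x right, y down, z forward; pixel columns grow to the right and rows downward; lengths in m; the calibration is good to about 2 mm. A picture is of the moment at which its call begins: read the wrist's pose just before it. camera_info takes no time and is no camera call.
A pose or a line that the arm cannot do raises IKError and nothing moves.
- job_done(): hands the job in; it is judged then, once.
The state is a dict: "t": time; "joint_pos": joint angles; "qvel": joint speeds; "joint_efforts": joint torques, N m; "tool_pos": TCP position; "orientation": TCP orientation; "force": force on the tool from outside, world axes, zero at the start; "torque": the same for the moment, N m; "finger_gap": opening from 0.0 (shut) to 1.0 (fully open); "grip_force": force on a finger pad.
Only numpy, scipy, OpenCV 4.12 (cv2) and the standard library are available. Lean on these libraries where they do the work, as an engineer would, in place of code of your own. Each camera call takes 0.05 s, during which the arm holds its last target. There are 200 camera calls.

## Task

Lift the release bar of the holder's sliding stop and, holding it up, slide the stop along its rail towards the handheld radio until its rubber pad is about 1.5 cm short of the radio's side. Then let go so that the bar drops fully down and the stop catches in the nearest notch. Be gentle: do not shove the radio, and leave the other things on the bench alone.

Things in the scene. Friction and masses are not known exactly. Their poses are not given: they have to be found in the camera images.
- holder: radio holder fixed to the bench: aluminium bed 200 (x) by 480 (y) mm, top of its rubber sheet 20 mm above the bench. Origin: centre of its underside, on the bench. A toothed steel rail runs along its y axis, 60 mm to +x of the origin; notches every 20 mm, with pointed teeth between them, tips 42 mm above the bench.
- stop (a joint): travel of the sliding stop along the rail in m, 0 to 0.29: 0 at the +y end of the holder, growing as the stop goes along the holder's -y axis, towards the radio. The stop is a grey block on the rail (64 mm along the rail, top 67 mm above the bench) with an upright aluminium arm across the bed (top 66 mm above the bench), whose rubber pad faces the radio. About 0.5 kg in all; when unlatched it slides with well under 1 N. It cannot slide while its pin is in a notch.
- stop_face (a point): centre of the rubber pad's face on the stop's arm (pad 100 mm wide, 34 mm high), 42 mm above the bench; moves with the stop. The radio is to its -y side (holder's axes). The release bar's centre is 45 mm to +y and 90 mm to +x of it.
- bar (a joint): lift of the release bar in m: 0 fully down with its pin in a notch, 0.020 at its upper limit. The pin clears the teeth above 0.012. A spring and its weight press it down: about 5 N at 0, 7 N at 0.020. Let go between two notches, it slides off the tooth's point, taking the stop up to 10 mm along to the nearest notch; only if it balances exactly on a point does it stay up at about 0.011, and then the stop must be shifted a few mm.
- bar_grip (a point): middle of the release bar's straight top: a steel rod 10 mm thick, 80 mm long, lying across the rail (along the holder's x axis), between two 10 mm uprights that pass either side of the stop's block. Its centre is 120 mm above the bench when down, with 48 mm free below it down to the block. It is the highest part of the holder.
- radio_center (a point): centre of the black handheld radio that lies flat on the bed between the sliding stop and the fence: body 120 (x) by 58 (y) by 36 mm, its +y side facing the stop's pad, 29 mm from this point. A 50 mm stub antenna sticks out along -x. Loose, about 0.3 kg.
- fence: fixed fence across the bed, 120 by 16 by 32 mm, on the radio's -y side, 14 to 20 mm clear of it. Origin: centre line of the fence, on the bed's top.
- can: bystander: yellow spray can, 54 mm across, 160 mm high; origin under its base.
- tape: bystander: roll of tape lying flat, 90 mm across, 24 mm high; origin under its centre.
- screwdriver: bystander: screwdriver lying on the bench.
- battery: bystander: black battery pack 75 by 52 by 20 mm; origin under its centre.
Mind the look-alikes: they are no part of the job. Of the things shaped like the part that bears radio_center, the black one is meant.

How it is judged:
On the way:
1. the release bar is held up, clear of the teeth, by the gripper (value of joint bar above 0.01 m and contact force between the fingers and bar above 0.5 N), for 0.2 s.
At the end, for the whole second after the job is handed in: the stop is at rest, its bar fully down in a notch (within 3 mm), the pad no more than 35 mm from the radio's side, and the radio still flat and within 10 mm of where it lay (value of joint bar below 0.003 m and velocity of joint stop between -0.005 and 0.005 m/s and y of stop_face in the frame of radio_center between 0.026 and 0.064 m and distance of radio_center from where it was at the start of the episode below 0.01 m and angle between radio_center's own z axis and vertical below 0.1 rad); the robot touches nothing.
It fails at once if the radio is pushed with more than 10 N by the stop or the robot (contact force between any of stop, the arm, the fingers and radio above 10 N).
It fails at once if a bystander is moved by more than 30 mm (distance of any of can, tape, screwdriver, battery from where it was at the start of the episode above 0.03 m).
It also fails if it takes over 42 s, if anything falls off the work surface, if the arm or the gripper's body presses on something with over 40 N, if the wrist force passes 120 N, or if a joint passes its speed limit or range.

## Working session

There is one attempt and no reset: what is moved stays moved. The work goes in short steps, each a Python script; the robot and the scene stay as the last script left them, time stands still between calls to the robot, and variables do not carry over. Pictures are saved under pics/ and viewed, at most 10 in all, crops included, and the job is handed in when it is done.

```bash
mkdir -p pics; python3 - <<'E'
from bench import *
import cv2
for n in ("scene","side"):
    cv2.imwrite(f"pics/{n}0.png",grab_frame(n)); print(n,camera_info(n))
print(camera_info("wrist")); s=read_state(); print(s["t"],s["tool_pos"],s["orientation"])
E
```

```text
scene {'vfov': 45.41803874186229, 'cx': 320.5723909112854, 'cy': 193.32864447568826, 'dist_coeffs': array([0.03818098, 0.        , 0.        , 0.        , 0.        ]), 'rvec': array([ 2.09373968,  0.8048069 , -0.423127  ]), 'tvec': array([-0.40009775, -0.13812139,  1.66567947])}
side {'vfov': 55.17526721284762, 'cx': 309.98470999857284, 'cy': 197.30107767316528, 'dist_coeffs': array([0.03169309, 0.        , 0.        , 0.        , 0.        ]), 'rvec': array([ 0.32416327, -2.86661298,  1.05572346]), 'tvec': array([0.55719717, 0.15908051, 1.13020365])}
{'vfov': 65.71217046134204, 'cx': 315.2624875755799, 'cy': 198.87927966488647, 'dist_coeffs': array([0.00594367, 0.        , 0.        , 0.        , 0.        ]), 'mount': array([[ 1.03910480e-04, -9.43940369e-01, -3.30115994e-01,
         8.65773650e-02],
       [ 9.99999950e-01,  1.96470986e-04, -2.47023537e-04,
         6.78507500e-04],
       [ 2.98033704e-04, -3.30115952e-01,  9.43940342e-01,
        -1.42603668e-01],
       [ 0.00000000e+00,  0.00000000e+00,  0.00000000e+00,
         1.00000000e+00]])}
0.1 [5.49787056e-01 2.20854231e-05 2.30751584e-01] [ 7.07105847e-01  7.07107512e-01 -3.43073747e-04 -4.13030028e-04]
```

View pics/scene0.png

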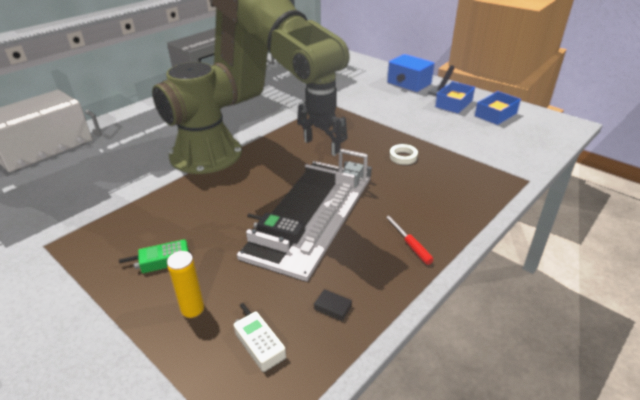

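View pics/side0.png

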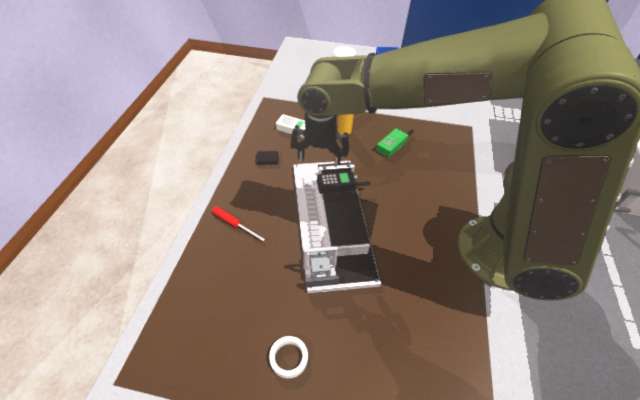

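The scene view shows the holder from (240,250) to (370,165), with the black radio on its bed at about (282,222). The stop with its inverted-U bar is at about (353,158). The look-alikes are the green radio (162,255), the white radio (260,340) and the black battery (333,305). The side view shows the same: radio (337,180), bar about (320,255), green (392,142), white (290,124), battery (267,157). I choose the black radio on the bed and the single U bar on the rail, and will check both in a close crop.

```bash
python3 - <<'E'
import cv2,numpy as np
a=cv2.imread("pics/scene0.png")[135:285,230:380]; b=cv2.imread("pics/side0.png")[150:300,270:400]
cv2.imwrite("pics/crop.png",np.hstack([cv2.resize(a,None,fx=4,fy=4,interpolation=2)[:, :400+40],]) if 0 else cv2.resize(np.hstack([a,b[:, :50]*0,b])[:, :],None,fx=2.4,fy=2.4,interpolation=2))
cv2.imwrite("pics/crop2.png",np.hstack([cv2.resize(a[15:75,80:145],(390,360),interpolation=2),cv2.resize(b[60:150,10:110],(400,360),interpolation=2)]))
E
```

```text
(no output)
```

View pics/crop.png

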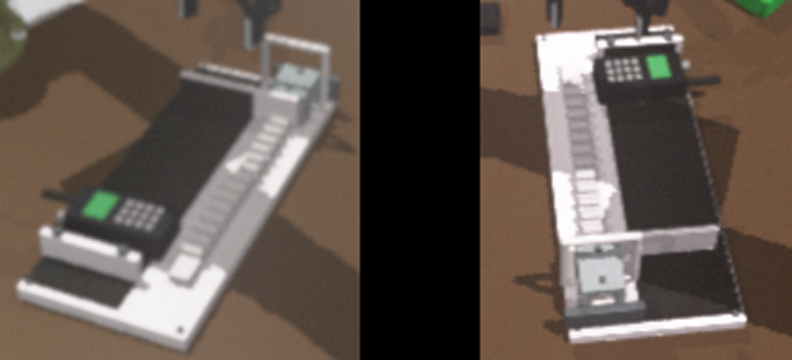

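View pics/crop2.png

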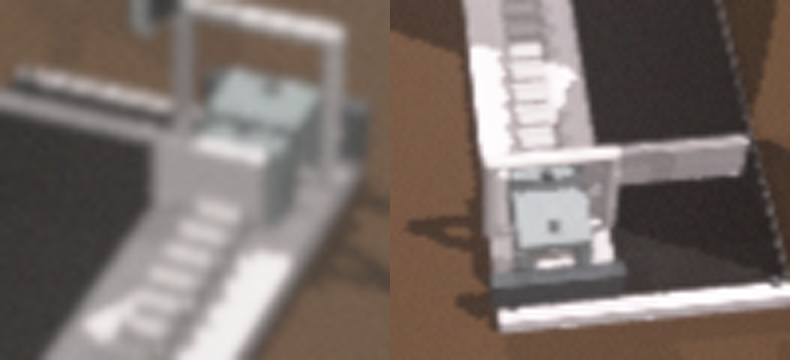

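Both crops confirm the choice. The black radio lies flat against the fence end, and the U-shaped release bar is on the grey block at the far end. Bar ends are at scene (340.5,150.8) and (366.7,155.5), and at side (305,249.5) and (336.3,248.2).

```bash
cat >h.py <<'E'
import numpy as np,cv2
from scipy.optimize import least_squares
from scipy.spatial.transform import Rotation as R
from bench import *
def K(n):
    c=camera_info(n); f=200/np.tan(np.radians(c["vfov"]/2))
    return c,np.array([[f,0,c["cx"]],[0,f,c["cy"]],[0,0,1.]])
def proj(n,P,pose=None):
    c,k=K(n)
    if n=="wrist":
        T=np.eye(4);T[:3,:3]=R.from_quat(pose[1]).as_matrix();T[:3,3]=pose[0]
        W=np.linalg.inv(T@c["mount"]); rv=cv2.Rodrigues(W[:3,:3])[0];tv=W[:3,3]
    else: rv,tv=c["rvec"],c["tvec"]
    return cv2.projectPoints(np.atleast_2d(np.array(P,float)),rv,tv,k,c["dist_coeffs"])[0].reshape(-1,2)
def h2w(p,P):
    P=np.atleast_2d(np.array(P,float)); c,s=np.cos(p[2]),np.sin(p[2])
    return np.c_[p[0]+c*P[:,0]-s*P[:,1],p[1]+s*P[:,0]+c*P[:,1],P[:,2]]
E
python3 - <<'E'
from h import *
B="bar"
obs=[("scene",(340.5,150.8),(.02,B,.12)),("scene",(366.7,155.5),(.10,B,.12)),("side",(305,249.5),(.10,B,.12)),("side",(336.3,248.2),(.02,B,.12)),
("side",(307.5,290.8),(.1,.24,0)),("side",(380.4,285.4),(-.1,.24,0)),("scene",(238.3,258.75),(-.1,-.24,0)),("scene",(307.9,280.8),(.1,-.24,0))]
def res(p):
    return np.ravel([proj(n,h2w(p,(q[0],p[3] if q[1]==B else q[1],q[2])))[0]-u for n,u,q in obs])
for y0 in (0,np.pi/2,-np.pi/2,3):
    r=least_squares(res,[.5,0,y0,.2],loss="soft_l1"); print(r.cost,r.x.round(4)); print(r.fun.reshape(-1,2).round(1).tolist() if r.cost<60 else "")
    if r.cost<60: print(h2w(r.x,(.06,r.x[3],.12)), "stop0 face",r.x[3]-.045)
E
```

```text
4.570970970603504 [ 0.5051 -0.0022  0.3369  0.1805]
[[-0.5, -0.4], [-1.5, 0.1], [0.0, 1.2], [-0.6, -0.4], [-0.1, 2.6], [-0.6, 0.6], [-0.6, 0.9], [-0.1, 0.7]]
[[0.50208878 0.18801081 0.12      ]] stop0 face 0.13549221743788192
4.570970970603444 [ 0.5051 -0.0022  0.3369  0.1805]
[[-0.5, -0.4], [-1.5, 0.1], [0.0, 1.2], [-0.6, -0.4], [-0.1, 2.6], [-0.6, 0.6], [-0.6, 0.9], [-0.1, 0.7]]
[[0.50208878 0.18801081 0.12      ]] stop0 face 0.13549221731720684
4.570970970603542 [ 0.5051 -0.0022  0.3369  0.1805]
[[-0.5, -0.4], [-1.5, 0.1], [0.0, 1.2], [-0.6, -0.4], [-0.1, 2.6], [-0.6, 0.6], [-0.6, 0.9], [-0.1, 0.7]]
[[0.50208878 0.18801081 0.12      ]] stop0 face 0.13549221730605082Traceback (most recent call last):
  File "<stdin>", line 8, in <module>
    return func(*args, **kwargs)
    result = trf(vector_fun.fun, vector_fun.jac, x0, f0, J0, lb, ub, ftol, xtol,
                 gtol, max_nfev, x_scale, loss_function, tr_solver,
                 tr_options.copy(), verbose, callback=callback_wrapped)
    return trf_no_bounds(
        fun, jac, x0, f0, J0, ftol, xtol, gtol, max_nfev, x_scale,
   
[... 651 characters left out ...]
^^^^^^^^^^^^^^^^^^
                             mf)
                             ^^^
    df = [f_eval - f0 for f_eval in f_evals]
                                    ^^^^^^^
    f = np.atleast_1d(self.fun(x, *self.args, **self.kwargs))
                      ~~~~~~~~^^^^^^^^^^^^^^^^^^^^^^^^^^^^^^
    return np.atleast_1d(self.fun(x))
                         ~~~~~~~~^^^
    return self.f(x, *self.args, **self.kwargs)
           ~~~~~~^^^^^^^^^^^^^^^^^^^^^^^^^^^^^^
  File "<stdin>", line 6, in res
  File "h.py", line 9, in proj
    c,k=K(n)
        ~^^^
  File "h.py", line 6, in K
    c=camera_info(n); f=200/np.tan(np.radians(c["vfov"]/2))
ValueError: time passes only in moves, steps and waits
```

The fit is good to about 1 px. Next is one wrist view from above the rail, aligned with the holder, to measure the pad and the radio more closely.

```bash
sed -i 's/^def K/import functools\n@functools.lru_cache\ndef K/' h.py
cat >>h.py <<'E'
def quat(yaw,sgn): # tool x = sgn*holder x, z down
    x=sgn*np.array([np.cos(yaw),np.sin(yaw),0]); z=np.array([0,0,-1.]); return R.from_matrix(np.c_[x,np.cross(z,x),z]).as_quat()
E
python3 - <<'E'
from h import *
p=[.5051,-.0022,.3369]
for s in (1,-1):
  for P in ((.02,.03,.26),(.06,.18,.1),(.06,-.05,.12)):
    j=solve_ik(h2w(p,P)[0].tolist(),quat(p[2],s).tolist()); print(s,P,None if j is None else np.round(j,2))
ok=[s for s in (1,-1) if all(solve_ik(h2w(p,P)[0].tolist(),quat(p[2],s).tolist()) is not None for P in ((.02,.03,.26),(.06,.18,.1),(.06,-.05,.12)))]
s=min(ok,key=lambda s:abs(solve_ik(h2w(p,(.02,.03,.26))[0].tolist(),quat(p[2],s).tolist())[5]))
reach(h2w(p,(.02,.03,.26))[0].tolist(),quat(p[2],s).tolist())
st=read_state(); np.save("pose1.npy",np.r_[st["tool_pos"],st["orientation"]]); cv2.imwrite("pics/w1.png",grab_frame("wrist")); print(s,st["t"],st["tool_pos"])
E
```

```text
1 (0.02, 0.03, 0.26) [-0.01  0.2   1.58 -0.    1.36  1.23]
1 (0.06, 0.18, 0.1) [ 0.29  0.42  1.69 -0.    1.03  1.52]
1 (0.06, -0.05, 0.12) [-0.11  0.47  1.55 -0.    1.12  1.12]
-1 (0.02, 0.03, 0.26) [-0.01  0.2   1.58 -0.    1.36 -1.92]
-1 (0.06, 0.18, 0.1) [ 0.29  0.42  1.69 -0.    1.03 -1.62]
-1 (0.06, -0.05, 0.12) [-0.11  0.47  1.55 -0.    1.12 -2.02]
1 1.275 [0.51409013 0.0326468  0.25984543]
```

View pics/w1.png

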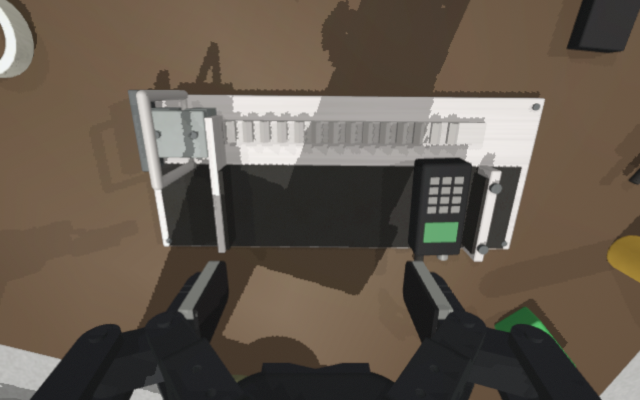

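The wrist view shows the bar's top rod from (145,95) to (157,187) and the stop's arm from (208,115) to (221,250). The radio's top has corners at about (417,160), (470,163), (412,250) and (462,254), and the fence is at (487,215). The bed corners are at (543,98), (509,248) and (166,245).

```bash
python3 - <<'E'
from h import *
P=np.load("pose1.npy"); W=(P[:3],P[3:])
obs=[("scene",(340.5,150.8),(.02,"B",.12)),("scene",(366.7,155.5),(.10,"B",.12)),("side",(305,249.5),(.10,"B",.12)),("side",(336.3,248.2),(.02,"B",.12)),
("side",(380.4,285.4),(-.1,.24,0)),("scene",(238.3,258.75),(-.1,-.24,0)),("scene",(307.9,280.8),(.1,-.24,0)),
("wrist",(145,97),(.1,"B",.12)),("wrist",(157,185),(.02,"B",.12)),("wrist",(543,98),(.1,-.24,.018)),("wrist",(509,248),(-.1,-.24,.018)),("wrist",(166,245),(-.1,.24,.018))]
rad=[((417,160),(.06,.029)),((470,163),(.06,-.029)),((412,250),(-.06,.029)),((462,254),(-.06,-.029))]
def res(p):
    e=[proj(n,h2w(p,(q[0],p[3] if q[1]=="B" else q[1],q[2])),W)[0]-u for n,u,q in obs]
    for u,q in rad:
        w=h2w(p,h2w(p[4:7],(*q,.056)))[0]; e.append(proj("wrist",w,W)[0]-u)
    return np.ravel(e)
r=least_squares(res,[.505,0,.337,.18,-.02,-.1,0],loss="soft_l1"); p=r.x
print(r.cost,p.round(4)); print(r.fun.reshape(-1,2).round(1).tolist())
print("bar",h2w(p,(.06,p[3],.12)),"face y",p[3]-.045,"radio side",p[5]+.029,"gap",p[3]-.045-p[5]-.029)
f=p[3]-.045
print("arm-top near/far px at z.066",proj("wrist",h2w(p,[(-.03,f,.059),(-.08,f,.059),(.02,f,.059)]),W).round(0).tolist())
np.save("fit.npy",p)
E
```

```text
21.03220381811085 [ 0.5047 -0.001   0.3324  0.1787 -0.0275 -0.1194  0.0501]
[[-0.3, -0.3], [-1.3, 0.3], [-0.3, 0.9], [-0.9, -0.6], [-0.9, 1.2], [-0.6, 0.4], [-0.3, 0.3], [-1.6, -0.3], [1.4, 0.5], [1.9, -0.9], [-0.3, 0.6], [-2.9, 1.9], [1.4, 1.2], [-0.1, -4.1], [0.2, 4.6], [-3.6, -1.2]]
bar [[0.50310601 0.18752171 0.12      ]] face y 0.13374445050020178 radio side -0.0904075634898636 gap 0.22415201399006537
arm-top near/far px at z.066 [[228.0, 211.0], [231.0, 249.0], [224.0, 170.0]]
```

Pad-to-radio gap is about 224 mm. The notches allow 200 mm of travel (gap about 24 mm) or 220 mm (about 4 mm), so I'll aim for 200 mm, which is safe and in tolerance. Now I'll grasp the bar.

```bash
python3 - <<'E'
from h import *
p=np.load("fit.npy"); q=quat(p[2],1).tolist()
W=lambda y,z:h2w(p,(.06,y,z))[0].tolist()
def s(m): st=read_state(); print(m,round(st["t"],2),"F",np.round(st["force"],1),"tcp",np.round(st["tool_pos"],4),"gap",round(st["finger_gap"],3),"grip",round(st["grip_force"],1))
gripper_to(.6,30)
reach(W(p[3],.19),q); s("above")
move_l(W(p[3],.102),q,speed=.08); s("down")
cv2.imwrite("pics/w2.png",grab_frame("wrist")); cv2.imwrite("pics/s2.png",grab_frame("side"))
gripper_to(0.0,30); s("closed")
E
```

```text
above 2.48 F [-0.1 -0.3  0.2] tcp [0.5034 0.1872 0.1904] gap 0.6 grip 0.0
down 3.73 F [ 0.5 -0.1  0.5] tcp [0.5034 0.1876 0.1025] gap 0.603 grip 0.0
closed 4.28 F [-0.6 -2.4  2.7] tcp [0.5032 0.1875 0.1022] gap 0.104 grip 29.2
```

View pics/w2.png

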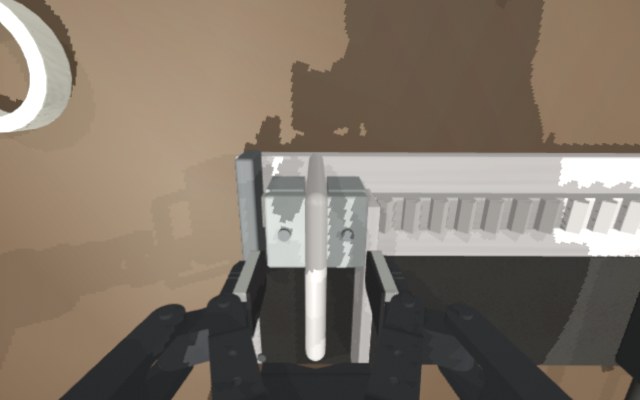

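The bar (x≈316) is centred between the fingers (245 to 390), and the gripper closed on it with small side forces. Now I'll lift it and start sliding.

```bash
python3 - <<'E'
from h import *
p=np.load("fit.npy"); q=quat(p[2],1).tolist()
def s(m): st=read_state(); print(m,round(st["t"],2),"F",np.round(st["force"],1),"tcp",np.round(st["tool_pos"],4),"gap",round(st["finger_gap"],3),"grip",round(st["grip_force"],1)); return st
t0=np.array(s("0")["tool_pos"])
move_l((t0+[0,0,.0165]).tolist(),q,speed=.03); hold(.3); st=s("up")
t=np.array(st["tool_pos"]); np.save("t0.npy",np.r_[t0,t])
d=np.array([np.sin(p[2]),-np.cos(p[2]),0])
move_l((t+.02*d).tolist(),q,speed=.03); s("20mm")
move_l((t+.16*d).tolist(),q,speed=.06); st=s("160")
P=np.r_[st["tool_pos"],st["orientation"]]; np.save("pose3.npy",P)
a=grab_frame("wrist"); b=grab_frame("side")[140:300,250:410]
cv2.imwrite("pics/w3.png",a); cv2.imwrite("pics/s3.png",cv2.resize(b,(560,560),interpolation=2))
E
```

```text
0 4.28 F [-0.6 -2.4  2.7] tcp [0.5032 0.1875 0.1022] gap 0.104 grip 29.2
up 5.28 F [ 2.4 -0.5 -8.5] tcp [0.5031 0.1875 0.1185] gap 0.104 grip 29.1
20mm 6.1 F [ 1.1  0.4 -6.7] tcp [0.5096 0.1686 0.1185] gap 0.104 grip 29.1
160 8.58 F [-4.9 -2.1 -6.2] tcp [0.5551 0.0355 0.1183] gap 0.104 grip 29.1
```

View pics/w3.png

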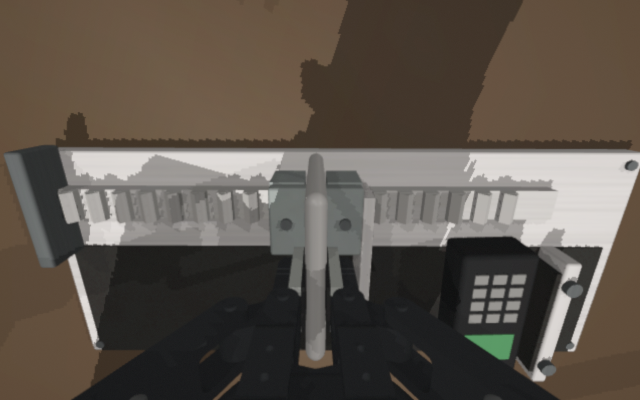

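The stop has moved with the bar (bar at x≈316, block at 270–362). The radio's top +y far corner is at about (450,240) and its -y far corner at about (535,241). I'll remeasure the remaining gap from this close view.

```bash
python3 - <<'E'
from h import *
p=np.load("fit.npy"); P=np.load("pose3.npy"); c,k=K("wrist")
T=np.eye(4);T[:3,:3]=R.from_quat(P[3:]).as_matrix();T[:3,3]=P[:3]; T=T@c["mount"]
def h(w): v=w[:2]-p[:2]; C,S=np.cos(p[2]),np.sin(p[2]); return np.array([C*v[0]+S*v[1],-S*v[0]+C*v[1]])
for u in ((450,240),(535,241)):
    n=cv2.undistortPoints(np.array([[u]],float),k,c["dist_coeffs"]).ravel(); d=T[:3,:3]@np.r_[n,1]
    print(u,h(T[:3,3]+d*(.056-T[2,3])/d[2]).round(4))
t=h(P[:3]); print("tcp",t.round(4),"face y",(t[1]-.045).round(4))
E
```

```text
(450, 240) [ 0.042  -0.0797]
(535, 241) [ 0.0413 -0.1421]
tcp [0.0595 0.0181] face y -0.0269
```

View pics/s3.png

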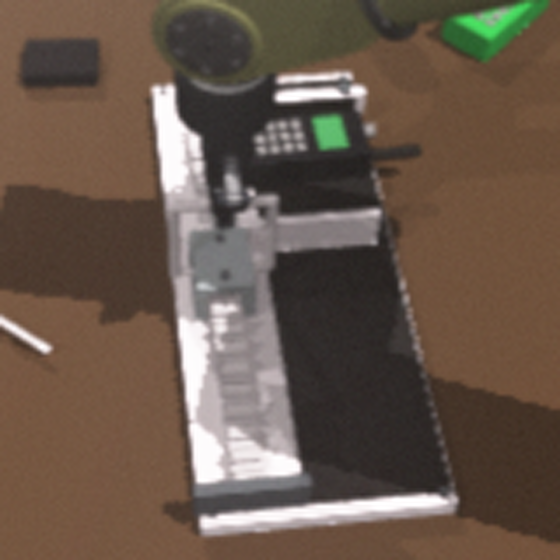

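The side view shows the pad still well clear of the radio. The close estimate puts the current gap at about 55 mm, so 40 mm more leaves about 15 mm, on a notch (200 mm total).

```bash
python3 - <<'E'
from h import *
p=np.load("fit.npy"); q=quat(p[2],1).tolist()
def s(m): st=read_state(); print(m,round(st["t"],2),"F",np.round(st["force"],1),"tcp",np.round(st["tool_pos"],4),"gap",round(st["finger_gap"],3),"grip",round(st["grip_force"],1)); return st
t=np.load("t0.npy")[3:]; d=np.array([np.sin(p[2]),-np.cos(p[2]),0])
move_l((t+.20*d).tolist(),q,speed=.03); hold(.2); s("200")
gripper_to(.5,30); hold(.3); st=s("open")
cur=np.array(st["tool_pos"])
move_l((cur+[0,0,.14]).tolist(),q,speed=.12); hold(.2); st=s("clear")
P=np.r_[st["tool_pos"],st["orientation"]]; np.save("pose4.npy",P)
cv2.imwrite("pics/w4.png",grab_frame("wrist")); b=grab_frame("side")[140:300,250:410]; cv2.imwrite("pics/s4.png",cv2.resize(b,(560,560),interpolation=2))
W=(P[:3],P[3:]); bc=t+.2*d; ex=np.array([np.cos(p[2]),np.sin(p[2]),0])
for n in ("wrist","side"):
  for z in (.12,.131): print(n,z,proj(n,[[*(bc+a*ex)[:2],z] for a in(-.04,.04)],W).round(1).tolist())
E
```

```text
200 10.37 F [-6.9 -1.5 -6.4] tcp [ 0.568  -0.0024  0.1182] gap 0.104 grip 29.1
open 11.09 F [ 1.6 -0.2 -0.3] tcp [ 0.5684 -0.0016  0.1186] gap 0.498 grip 0.0
clear 12.61 F [-0.2  0.3 -0.2] tcp [ 0.5683 -0.0016  0.2581] gap 0.498 grip 0.0
wrist 0.12 [[316.3, 225.6], [316.4, 144.6]]
wrist 0.131 [[316.4, 230.3], [316.5, 146.7]]
side 0.12 [[325.0, 190.1], [297.7, 192.2]]
side 0.131 [[325.1, 187.6], [297.7, 189.7]]
```

View pics/w4.png

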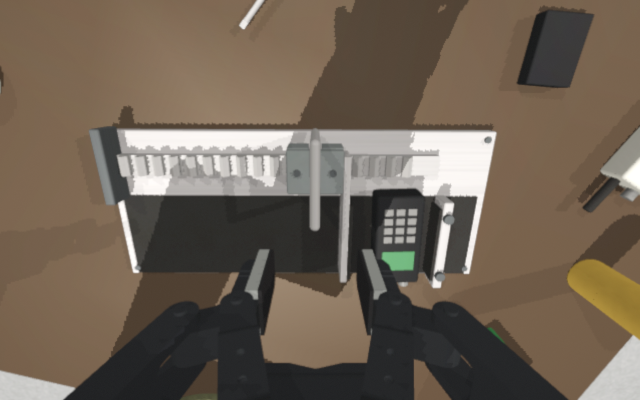

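View pics/s4.png

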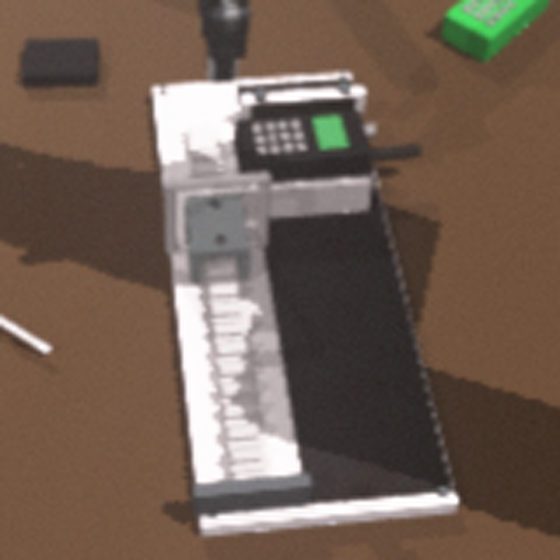

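The bar is at x≈315 (wrist) and row ≈192 (side), which matches fully down (190–192) and not perched on a tooth (188–190). The radio looks unmoved. One numeric check of the final gap follows, from pad edge x≈350 and radio top corners (374,190) and (421,190).

```bash
python3 - <<'E'
from h import *
p=np.load("fit.npy"); P=np.load("pose4.npy"); c,k=K("wrist")
T=np.eye(4);T[:3,:3]=R.from_quat(P[3:]).as_matrix();T[:3,3]=P[:3]; T=T@c["mount"]
C,S=np.cos(p[2]),np.sin(p[2])
for m,u,z in (("pad",(350,220),.06),("r+far",(374,190),.056),("r-far",(421,190),.056),("r+near",(373,278),.056),("r-near",(416,281),.056),("bar",(315,185),.125)):
    n=cv2.undistortPoints(np.array([[u]],float),k,c["dist_coeffs"]).ravel(); d=T[:3,:3]@np.r_[n,1]
    v=(T[:3,3]+d*(z-T[2,3])/d[2])[:2]-p[:2]; print(m,round(C*v[0]+S*v[1],4),round(-S*v[0]+C*v[1],4))
E
```

```text
pad 0.0003 -0.0618
r+far 0.0366 -0.0889
r-far 0.0365 -0.1437
r+near -0.0829 -0.095
r-near -0.0874 -0.1511
bar 0.0634 -0.02
```

The final gap is about 24 mm (stop_face about 0.054 m in the radio's frame, within 0.026–0.064). The next notch would leave only about 5 mm. The bar is down, so I'm handing in.

```bash
python3 -c "
from bench import *
print(job_done(), read_state()['t'])"
```

```text
the job is handed in; nothing more can be done
the job is handed in; nothing more can be done
```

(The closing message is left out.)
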